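# Mount a drill core in the sound-velocity bench

## Robot

A 6-joint arm with a two-finger parallel gripper is mounted at the origin on the work surface. World frame = base frame: x ahead of the robot, y to its left, z up, the work surface at z = 0. Lengths are in m, angles in degrees, forces in N, time in s.
With the tool pointing down it reaches from about 0.275 to 0.75 m from the base axis. Payload 10.2 kg.
Tool frame: the origin (TCP) lies midway between the tips of the shut fingers; the grasp point (between the pads) lies 19 mm behind it; z points along the fingers, y is the line along which they close (so a half turn about z gives the same grasp; the last joint's range is limited). The gripper opens to 85 mm and grips with 20 to 120 N. Pads are 22 mm wide; open, the fingers measure 114 mm over their backs; the gripper's body (76 mm by 85 mm) begins 54 mm behind the grasp point. The pads swing forward as they close: fully open they stand 13 mm farther back than shut.
Start: joints at [58.877, 17.928, 85.812, -0, 76.261, -12.8], TCP at [0.165, 0.498, 0.231] pointing down, gripper open.
Joint ranges: [-168.41, 168.41], [-55.51, 124.54], [10.69, 146.95], [-70.63, 250.63], [1, 178], [-165.06, 165.06]. Speed limits (degrees/s): [136.94, 136.94, 172.46, 180, 180, 180].

## Interface

Orientations are given as a 3x3 rotation matrix whose columns are the frame's x, y, z axes.
In Python, from workcell import telemetry, read_camera, job gives the robot as it stands.
- The arm moves only by the tool servo_tool, never from a script. Its argument "increments" is a list that holds one entry, the list of rows, each a list of 4 numbers: the shift along the tool's x, y, z scaled (see below), then the turn about the tool's z scaled (see below). A call has 1 to 10 rows; each row shifts and turns the commanded pose from where the row before left it, along the tool's axes as they then stand; what a row does not reach is not made up. The controller multiplies each number of a shift by 0.3 m and each number of a turn by 1.5 rad. A row lasts 1/12 s, in which the tool goes at most 41.7 mm and 7.16 degrees, less where a joint would pass 70% of its speed; a pose out of reach is approached as far as the arm can. A call with a number of a shift or a turn outside -1 to 1 is refused whole. A call with a gripper value outside its range is refused whole. "jaw" is the gripper's target within -1 to 1 (shut at 1, half-way at 0, fully open at -1), set as the call begins (left out, the last holds). The fingers move at their own pace and stop on an object; "newtons" is the grip in N (left out, the last holds). Time passes only in rows, so rows that do not move let the fingers close. It gives the time, the measured TCP pose, the force, the opening and the grip force at its end, in the units of the state.
- telemetry.state(): the state, without advancing time (a new reading comes with each control period).
- read_camera(name): name is "side" or "top"; returns a dict with "image" (400x640x3 uint8, red, green, blue), "range_z" (400x640 float32, m along the optical axis (not along the pixel's ray), 0 where there is no reading), "mtx" (3x3 intrinsics, pixels), "pose" (4x4, takes a point from camera to world coordinates). Camera axes: x right, y up, looking along -z (the intrinsics and any distortion apply to the point x, -y, -z); pixel columns grow to the right and rows downward; lengths in m; the calibration is good to about 2 mm. A picture is of the moment at which its call begins.
- job.hand_in(): hands the job in; it is judged then, once.
The state is a dict: "time_s": time; "qpos": joint angles; "qd": joint speeds; "joint_efforts": joint torques, N m; "eef_pos": TCP position; "tool_rot": TCP orientation; "contact_force": force on the tool from outside, world axes, zero at the start; "torque": the same for the moment, N m; "opening": finger opening in m; "grasp_force": force on a finger pad.
Only numpy, scipy, OpenCV 4.12 (cv2) and the standard library are available. Lean on these libraries where they do the work, as an engineer would, in place of code of your own. Each camera call takes 0.05 s, during which the arm holds its last target. There are 200 camera calls.

## Task

Set the loose round drill core up for its sound-velocity reading: pick it off the table without letting it roll away and lay it down, not drop it, on the two rods of the test bench between the transducers. Then gently slide the movable transducer along until the core is nipped end to end between both transducer faces, let go, and leave the other stones where they are.

Things in the scene. Friction and masses are not known exactly. Their poses are not given: they have to be found in the camera images.
- core_center (a point): Centre of the core to mount: a plain grey stone cylinder, 42 mm in diameter, 105 mm long, flat square ends, about 0.4 kg, lying free on its side on the bare table (centre 21 mm up), where it rolls at a light touch. Its own x axis is the cylinder's axis; both ends are alike and it has no top or bottom.
- rig: Test bench, fixed: grey base plate 300 x 110 mm, its top 18 mm above the table, and two steel rods along it, 10 mm thick, centres 24 mm apart, tops 62 mm above the table; the core lies in the groove between them, axis 80 mm up. Origin: middle of the underside. x: along the rods from fixed to sliding transducer; z up. Fixed end plate at x -140 to -124 mm, 112 mm high. Rods free from x -104 to +126 mm.
- fixed_face (a point): Centre of the flat face of the fixed transducer, a steel cylinder 42 mm in diameter, 80 mm above the table; the face looks along the rig's +x. Axes as the rig's.
- cradle (a point): Point 80 mm above the table on the transducers' axis, 62.5 mm from the fixed face: where the core's centre is when it lies on the rods with its end 10 mm short of the fixed face. Axes as the rig's. The core may equally be laid elsewhere along the rods; it slides on them.
- slide_face (a point): Centre of the flat face of the sliding transducer, 42 mm in diameter, on the same axis, looking along the rig's -x. Moves with the slide. Axes as the rig's.
- slide_grip (a point): Point in the slide's upright aluminium grip, on its centre line, 136 mm above the table and 30 mm behind the sliding face (towards the rig's +x). The grip is a block 18 mm along the rig's x, 24 mm along y, from 106 to 150 mm above the table, on the carriage plate (20 mm along x, 70 mm along y, top at 106 mm). Axes as the rig's.
- slide (a joint): Clear distance between the two transducer faces, m (0 to 0.18). It starts between 0.135 and 0.175, with nothing between. The slide takes about 2.5 N to move and stays where it is left; pushing the core along the rods takes a few N more.
- plug_center (a point): Bystander: a short stone core standing on end, 42 mm in diameter, 46 mm tall; its centre. Leave it.
- specimen_center (a point): Bystander: a brown broken stone about 80 x 60 x 40 mm; its middle. Leave it.
- slab_center (a point): Bystander: a sawn flat stone slab, 90 x 62 x 14 mm, lying flat; its middle. Leave it.
Things that resemble listed ones, but are neither listed nor needed, are in the scene too. Leave any green or purple look-alike of the part that bears core_center alone.

How it is judged (in metres and radians):
On the way:
1. the core lies on the two rods between the transducers, out of the grip, the sliding transducer not yet closed (z of core_center in the frame of fixed_face between -0.003 and 0.003 m and y of core_center in the frame of fixed_face between -0.003 and 0.003 m and angle between the x axis of core_center and the x axis of rig, either way round below 0.06 rad and contact force between the fingers and core below 0.3 N and value of joint slide above 0.108 m), for 0.2 s.
At the end, for the whole second after the job is handed in: The core lies at rest on both rods, its axis within 3 mm and 3.4 degrees of the transducers' axis, and the transducer faces stand no more than 107.5 mm apart, so that the 105 mm core is nipped between them with at most 2.5 mm of play in all (z of core_center in the frame of fixed_face between -0.003 and 0.003 m and y of core_center in the frame of fixed_face between -0.003 and 0.003 m and x of core_center in the frame of fixed_face between 0.05 and 0.0555 m and angle between the x axis of core_center and the x axis of rig, either way round below 0.06 rad and value of joint slide between 0.103 and 0.1075 m and linear speed of core below 0.01 m/s); the robot touches nothing.
It fails at once if the core rolls away: loose on the table, more than 80 mm from where it lay (height (world z) of core_center below 0.03 m and distance of core_center from where it was at the start of the episode above 0.08 m and contact force between the fingers and core below 0.1 N).
It fails at once if the core is dropped: let go in the air, it falls faster than 0.45 m/s (a fall of more than about 10 mm) (contact force between the fingers and core below 0.1 N and height (world z) of core_center above 0.05 m and linear speed of core above 0.45 m/s).
It fails at once if the sliding transducer is rammed against the core (over 80 N) (contact force between slide and core above 80 N).
It fails at once if a bystander is moved by more than 30 mm (distance of any of plug_center, slab_center, specimen_center from where it was at the start of the episode above 0.03 m).
It also fails if it takes over 48 s, if anything falls off the work surface, if the arm or the gripper's body presses on something with over 40 N, if the wrist force passes 120 N, or if a joint passes its speed limit or range.

## Working session

There is one attempt and no reset: what is moved stays moved. The work goes in short steps, Python scripts to look and compute and a tool call to move; the robot and the scene stay as the last step left them, time stands still between calls to the robot, and variables do not carry over. Pictures are saved under pics/ and viewed, at most 10 in all, crops included, and the job is handed in when it is done.

Besides the shell and the picture viewer there is one more tool, called after ">>>" as name([rows], argument=value, ...), one row to a line, values as JSON. servo_tool: Moves the arm, as the interface text tells. Shifts and turns lie within -1 to 1; 1 stands for 0.3 m of shift or 1.5 rad of turn. Its arguments: {"type":"object","properties":{"increments":{"type":"array","items":{"type":"array","items":{"type":"array","items":{"type":"number","minimum":-1,"maximum":1}}}},"jaw":{"type":"number"},"newtons":{"type":"number"}},"required":["increments"]}

```bash
mkdir -p pics; ls; cat > h.py <<'E'
import numpy as np, cv2
from workcell import telemetry, read_camera, job
def cloud(c):
    d=c["range_z"];h,w=d.shape;K=c["mtx"];u,v=np.meshgrid(np.arange(w),np.arange(h))
    P=np.stack([(u-K[0,2])/K[0,0]*d,-(v-K[1,2])/K[1,1]*d,-d],-1)
    return P@c["pose"][:3,:3].T+c["pose"][:3,3]
E
python3 - <<'E'
from h import *
for n in("top","side"):
    c=read_camera(n);np.savez(n+"0.npz",**c);cv2.imwrite(f"pics/{n}0.png",c["image"][:,:,::-1]);print(n,c["mtx"].round(1),c["pose"].round(3),c["range_z"].max())
print(telemetry.state())
E
```

```text
pics
top [[434.    0.  316. ]
 [  0.  434.  204.7]
 [  0.    0.    1. ]] [[ 0.014  0.994 -0.108  0.507]
 [-0.999  0.017  0.029  0.033]
 [ 0.03   0.107  0.994  1.211]
 [ 0.     0.     0.     1.   ]] 2.1255052
side [[480.4   0.  333.3]
 [  0.  480.4 191.2]
 [  0.    0.    1. ]] [[ 0.775  0.309 -0.552 -0.058]
 [-0.632  0.375 -0.678 -0.852]
 [-0.003  0.874  0.486  0.731]
 [ 0.     0.     0.     1.   ]] 3.444839
{'time_s': 0.1, 'qpos': array([ 5.88772383e+01,  1.79540329e+01,  8.58482973e+01,  2.47321635e-04,
        7.62612011e+01, -1.27991618e+01]), 'qd': array([-0.07465361, -0.16600415, -0.23810784,  0.04250946,  0.05432519,
       -0.0542862 ]), 'joint_efforts': array([ 1.75383619e-03, -4.12902224e+01, -2.60142088e+01, -1.84004630e-04,
        3.00598665e-03, -1.96165371e-05]), 'eef_pos': array([0.16493731, 0.49818307, 0.23082093]), 'tool_rot': array([[-9.49295670e-01,  3.14384158e-01, -5.76714439e-04],
       [ 3.14384588e-01,  9.49295230e-01, -9.47059926e-04],
       [ 2.49731628e-04, -1.08035002e-03, -9.99999385e-01]]), 'contact_force': array([ 0.44276271, -0.93792004,  0.17883717]), 'torque': array([-0.03744601,  0.00392353,  0.01694489]), 'grasp_force': 0.0, 'opening': 0.08546652732557676}
```

View pics/top0.png

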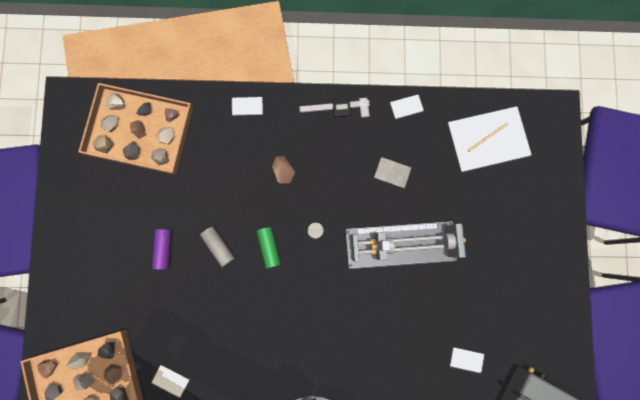

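View pics/side0.png

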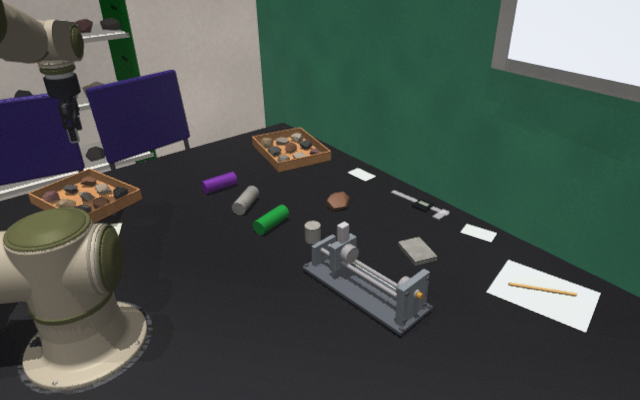

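The top view shows three cylinders: purple (161,249), grey (217,246) and green (268,247). The plain grey one at (217,246) fits core_center. The rig is at (405,244), with its fixed end plate at the right (460,241) and the slide at about (380,245), so rig +x points roughly to world +y.

```bash
python3 - <<'E'
from h import *
c={k:v for k,v in np.load("top0.npz").items()};s={k:v for k,v in np.load("side0.npz").items()}
crop=np.hstack([cv2.resize(c["image"][200:290,140:300],None,fx=2.5,fy=2.5,interpolation=2),cv2.resize(c["image"][205:295,325:485],None,fx=2.5,fy=2.5,interpolation=2)])
cr2=cv2.resize(s["image"][160:340,180:450],(800,533),interpolation=2)[:, :, ::-1]
cv2.imwrite("pics/crop.png",crop[:,:,::-1]);cv2.imwrite("pics/crop2.png",cr2)
P=cloud(c)
def box(u0,u1,v0,v1,zlo,zhi,P=P):
    Q=P[v0:v1,u0:u1].reshape(-1,3);return Q[(Q[:,2]>zlo)&(Q[:,2]<zhi)]
print("table z",np.median(P[270:300,250:300,2]))
# core
Q=box(190,243,215,280,.012,.06)
r=cv2.minAreaRect(Q[:,:2].astype(np.float32));print("core",r,Q[:,2].max(),len(Q),np.median(Q,0))
tl=cv2.fitLine(Q[Q[:,2]>.03][:,:2].astype(np.float32),2,0,.01,.01).ravel();print("axis",tl, np.degrees(np.arctan2(tl[1],tl[0])))
# base plate
Q=box(335,480,210,280,.008,.2);print("rig minrect",cv2.minAreaRect(Q[:,:2].astype(np.float32)))
Q=box(335,480,210,280,.012,.025);print("base",cv2.minAreaRect(Q[:,:2].astype(np.float32)),np.median(Q[:,2]))
# side cloud
S=cloud(s);Q=S.reshape(-1,3);Q=Q[(Q[:,0]>.3)&(Q[:,0]<.6)&(Q[:,1]>-.45)&(Q[:,1]<.05)]
q=Q[(Q[:,2]>.012)&(Q[:,2]<.022)];print("base side",cv2.minAreaRect(q[:,:2].astype(np.float32)))
q=Q[Q[:,2]>.125];print("grip side",q.min(0),q.max(0),np.median(q,0))
q=box(335,480,210,280,.125,.2);print("grip top",len(q),q.min(0),q.max(0))
q=box(335,480,210,280,.105,.115);print("106-112",len(q),q.min(0),q.max(0))
Q=S.reshape(-1,3);Q=S[175:220,225:265].reshape(-1,3);Q=Q[(Q[:,2]>.012)&(Q[:,2]<.06)];print("core side",cv2.minAreaRect(Q[:,:2].astype(np.float32)),Q.max(0))
E
```

```text
table z 0.0005922826618992572
core ((0.5179723501205444, 0.26376786828041077), (0.10542312264442444, 0.04186498001217842), 36.869625091552734) 0.04813633985525678 623 [0.51786853 0.26131017 0.03941392]
axis [0.8104053  0.5858696  0.51753503 0.2624776 ] 35.86445
rig minrect ((0.5225861668586731, -0.25152409076690674), (0.128487691283226, 0.3936067521572113), 4.977019786834717)
base ((0.5305965542793274, -0.23724009096622467), (0.1100148931145668, 0.2992854714393616), 4.9624786376953125) 0.018662642086741954
base side ((0.526091456413269, -0.1919226497411728), (0.12018612772226334, 0.3969685733318329), 3.3212969303131104)
grip side [ 0.509332   -0.18294187  0.12506931] [ 0.53601219 -0.16139855  0.15144987] [ 0.5183345  -0.1769534   0.14163316]
grip top 85 [ 0.51300642 -0.17816682  0.12507176] [ 0.53549832 -0.16119818  0.15552816]
106-112 342 [ 0.49043913 -0.38115297  0.10503241] [ 0.58509592 -0.15816151  0.11486139]
core side ((0.514865517616272, 0.26245298981666565), (0.3026423454284668, 0.08868192881345749), 69.37205505371094) [0.56834537 0.40971844 0.04382435]
```

View pics/crop.png

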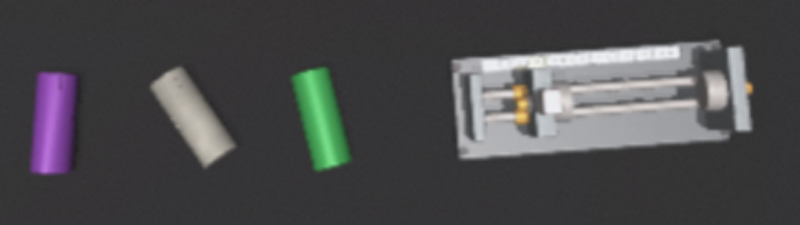

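View pics/crop2.png

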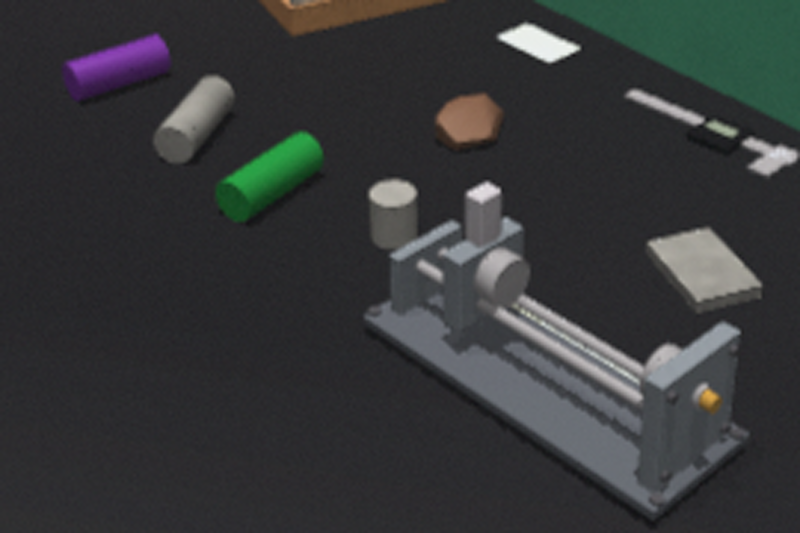

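The crops show one plain grey cylinder, at (217,246) in the full picture, between the purple and green look-alikes. That one is the core, and it lies at about (0.518, 0.263) with its axis at 36.5°. Rig centre is (0.531, -0.237), its +x heading 95°. The slide's grip is about 67 mm along +x. Setting out now.

>>> servo_tool([
  [[-0.07,-0.02,0,0],[-0.13,-0.036,0,0],[-0.13,-0.036,0,0],[-0.13,-0.036,0,0],[-0.13,-0.036,0,0],[-0.13,-0.036,0,0],[-0.13,-0.036,0,0],[-0.13,-0.036,0,0],[-0.13,-0.036,0,0],[-0.13,-0.036,0,0]],
], jaw=-1, newtons=50)

```text
time_s: 0.93
eef_pos: [0.4871, 0.2819, 0.231]
tool_rot: [[-0.949, 0.315, -0.001], [0.315, 0.949, -0.0], [0.001, -0.0, -1.0]]
contact_force: [-0.2, 1.6, 0.5]
opening: 0.0856
grasp_force: 0.0
```

>>> servo_tool([
  [[0,0,0,0.08],[0,0,0,0.08],[0,0,0,0.08],[0,0,0,0.08],[0,0,0,0.08],[0,0,0,0.08],[0,0,0,0.08],[0,0,0,0.08],[0,0,0,0.08],[0,0,0,0.08]],
])

```text
time_s: 1.77
eef_pos: [0.4856, 0.2834, 0.2309]
tool_rot: [[-0.045, 0.999, -0.001], [0.999, 0.045, -0.0], [-0.0, -0.001, -1.0]]
contact_force: [-0.1, 0.6, 0.2]
opening: 0.0852
grasp_force: 0.0
```

>>> servo_tool([
  [[0,0,0,0.08],[0,0,0,0.08],[0,0,0,0.08],[0,0,0,0.08],[0,0,0,0.08],[0,0,0,0.08],[0,0,0,0.08],[0,0,0,0.08],[0,0,0,0],[0,0,0,0]],
])

```text
time_s: 2.6
eef_pos: [0.4856, 0.2834, 0.231]
tool_rot: [[0.787, 0.617, -0.001], [0.617, -0.787, -0.0], [-0.001, -0.0, -1.0]]
contact_force: [-0.2, 0.2, -0.1]
opening: 0.0853
grasp_force: 0.0
```

>>> servo_tool([
  [[0.022,0.06,0,0.018],[0.022,0.059,0,0],[0,0,0.1,0],[0,0,0.12,0],[0,0,0.12,0],[0,0,0.1,0],[0,0,0,0]],
])

```text
time_s: 3.18
eef_pos: [0.5148, 0.262, 0.0935]
tool_rot: [[0.803, 0.596, -0.01], [0.596, -0.803, -0.003], [-0.01, -0.004, -1.0]]
contact_force: [-1.1, -0.1, 0.4]
opening: 0.0854
grasp_force: 0.0
```

```bash
python3 - <<'E'
from h import *
c=read_camera("side");print(telemetry.state()["eef_pos"],telemetry.state()["tool_rot"][:2,0])
cv2.imwrite("pics/s1.png",cv2.resize(c["image"][110:250,180:320],(700,700),interpolation=2)[:600,:,::-1])
# ridge/left & right silhouettes of the grey core in original side image -> compare projection of top estimate
def proj(p):
    q=np.linalg.inv(c["pose"])@np.r_[p,1];K=c["mtx"];return K[0,2]+K[0,0]*q[0]/-q[2],K[1,2]+K[1,1]*-q[1]/-q[2]
s=np.load("side0.npz");S=cloud(s)
hsv=cv2.cvtColor(s["image"],cv2.COLOR_RGB2HSV);m=((hsv[:,:,1]<70)&(hsv[:,:,2]>75)).astype(np.uint8)
n,l,st,ce=cv2.connectedComponentsWithStats(m);k=l[200,246];print(st[k],ce[k])
# silhouette predicted for cylinder at top estimate
ct=np.array([.518,.2635,.021]);pts=[]
a=np.radians(36.5);d=np.array([np.cos(a),np.sin(a),0]);e=np.array([-d[1],d[0],0])
for sgn in(-1,1):
    for t in np.linspace(0,2*np.pi,40):pts.append(proj(ct+sgn*.0525*d+.021*(np.cos(t)*e+np.sin(t)*np.array([0,0,1]))))
h=cv2.convexHull(np.float32(pts));M=cv2.moments(h);print("pred centroid",M["m10"]/M["m00"],M["m01"]/M["m00"],cv2.boundingRect(h),M["m00"])
E
```

```text
[0.51650202 0.2625777  0.097193  ] [0.80356854 0.59518903]
[232 185  27  29 395] [244.56708861 199.10886076]
pred centroid 245.83408681759676 199.9217913992042 (232, 184, 28, 31) 446.96049164026044
```

View pics/s1.png

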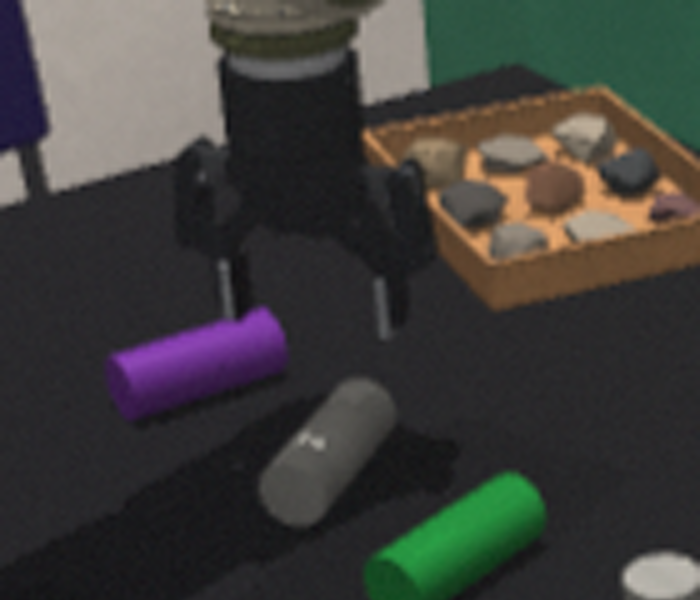

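The core lies untouched at crop (328,452), with the open fingers above and astride it. The side view agrees with the top estimate to about a pixel. Going down.

>>> servo_tool([
  [[0.003,0,0.08,0],[0,0,0.1,0],[0,0,0.07,0],[0,0,0.04,0],[0,0,0.02,0],[0,0,0.005,0],[0,0,0,0],[0,0,0,0]],
])

```text
time_s: 3.9
eef_pos: [0.5195, 0.2638, 0.0064]
tool_rot: [[0.805, 0.593, 0.002], [0.593, -0.805, 0.001], [0.002, 0.001, -1.0]]
contact_force: [0.1, 0.4, 0.9]
opening: 0.0855
grasp_force: 0.0
```

>>> servo_tool([
  [[0,0,0,0],[0,0,0,0],[0,0,0,0],[0,0,0,0],[0,0,0,0],[0,0,0,0],[0,0,0,0],[0,0,0,0],[0,0,0,0],[0,0,0,0]],
], jaw=1, newtons=40)

```text
time_s: 4.73
eef_pos: [0.5187, 0.2636, 0.0054]
tool_rot: [[0.805, 0.593, 0.0], [0.593, -0.805, 0.0], [0.001, 0.0, -1.0]]
contact_force: [-0.5, 0.7, 6.4]
opening: 0.0407
grasp_force: 39.9
```

>>> servo_tool([
  [[0,0,-0.01,0],[0,0,-0.03,0],[0,0,-0.06,0],[0,0,-0.1,0],[0,0,-0.1,0],[0,0,-0.1,0],[0,0,-0.1,0],[0,0,-0.06,0],[0,0,-0.03,0],[0,0,0,0]],
])

```text
time_s: 5.57
eef_pos: [0.519, 0.2636, 0.1835]
tool_rot: [[0.805, 0.593, 0.003], [0.593, -0.805, 0.001], [0.003, 0.001, -1.0]]
contact_force: [0.8, 0.6, -4.6]
opening: 0.041
grasp_force: 41.6
```

>>> servo_tool([
  [[0,0,0,-0.03],[0,0,0,-0.06],[0,0,0,-0.08],[0,0,0,-0.08],[0,0,0,-0.08],[0,0,0,-0.08],[0,0,0,-0.08],[0,0,0,-0.08],[0,0,0,-0.08],[0,0,0,-0.03]],
])

```text
time_s: 6.4
eef_pos: [0.5178, 0.2632, 0.1797]
tool_rot: [[-0.09, 0.996, -0.004], [0.996, 0.09, -0.001], [-0.001, -0.004, -1.0]]
contact_force: [-0.2, 0.3, -4.1]
opening: 0.0409
grasp_force: 41.6
```

>>> servo_tool([
  [[0,0,0,0],[0,0,0,0],[0,0,0,0]],
])

```text
time_s: 6.65
eef_pos: [0.5182, 0.2634, 0.1808]
tool_rot: [[-0.082, 0.997, -0.002], [0.997, 0.082, -0.0], [-0.0, -0.002, -1.0]]
contact_force: [-0.6, 0.6, -4.4]
opening: 0.0404
grasp_force: 41.6
```

>>> servo_tool([
  [[-0.04,-0.002,0,0],[-0.08,-0.004,0,0],[-0.12,-0.006,0,0],[-0.13,-0.007,0,0],[-0.13,-0.007,0,0],[-0.13,-0.007,0,0],[-0.13,-0.007,0,0],[-0.13,-0.007,0,0],[-0.13,-0.007,0,0],[-0.13,-0.007,0,0]],
])

```text
time_s: 7.48
eef_pos: [0.5286, -0.0842, 0.1818]
tool_rot: [[-0.083, 0.997, -0.0], [0.997, 0.083, -0.0], [-0.0, -0.0, -1.0]]
contact_force: [1.1, 0.1, -4.6]
opening: 0.0403
grasp_force: 41.5
```

>>> servo_tool([
  [[-0.13,-0.007,0,0],[-0.13,-0.007,0,0],[-0.13,-0.007,0,0],[-0.12,-0.006,0,0],[-0.08,-0.004,0,0],[-0.04,-0.002,0,0],[-0.014,-0.001,0,-0.002],[0,0,0,0],[0,0,0,0],[0,0,0,0]],
])

```text
time_s: 8.32
eef_pos: [0.5355, -0.2737, 0.1819]
tool_rot: [[-0.088, 0.996, -0.0], [0.996, 0.088, 0.0], [0.0, -0.0, -1.0]]
contact_force: [-0.2, 0.2, -4.1]
opening: 0.0409
grasp_force: 41.5
```

```bash
python3 - <<'E'
from h import *
st=telemetry.state();print(st["eef_pos"],st["tool_rot"].round(4))
s=read_camera("side");t=read_camera("top")
a=cv2.resize(s["image"][150:350,260:460],(400,400),interpolation=2);b=cv2.resize(t["image"][190:290,380:480],(400,400),interpolation=2)
cv2.imwrite("pics/s2.png",np.hstack([a,b])[:,:,::-1])
# core points in the side cloud: above rods between transducers, grey bright
P=cloud(s);hsv=cv2.cvtColor(s["image"],cv2.COLOR_RGB2HSV)
X=np.array([-.0865,.9963,0]);Y=np.array([-.9963,-.0865,0]);o=np.array([.5306,-.2372,0])
r=P-o;tx=r@X;ty=r@Y
m=(abs(ty)<.04)&(tx>-.12)&(tx<.03)&(P[:,:,2]>.165)&(P[:,:,2]<.215)&(hsv[:,:,2]>70)
print(m.sum(),np.percentile(tx[m],[1,50,99]),np.percentile(ty[m],[1,50,99]),np.percentile(P[:,:,2][m],[1,50,99]))
E
```

```text
[ 0.53548708 -0.27373531  0.18192839] [[-8.830e-02  9.961e-01 -0.000e+00]
 [ 9.961e-01  8.830e-02  3.000e-04]
 [ 3.000e-04 -0.000e+00 -1.000e+00]]
441 [-0.09103851 -0.07539     0.01372336] [-0.01820514  0.0149499   0.02696451] [0.17950269 0.20429655 0.21487479]
```

View pics/s2.png

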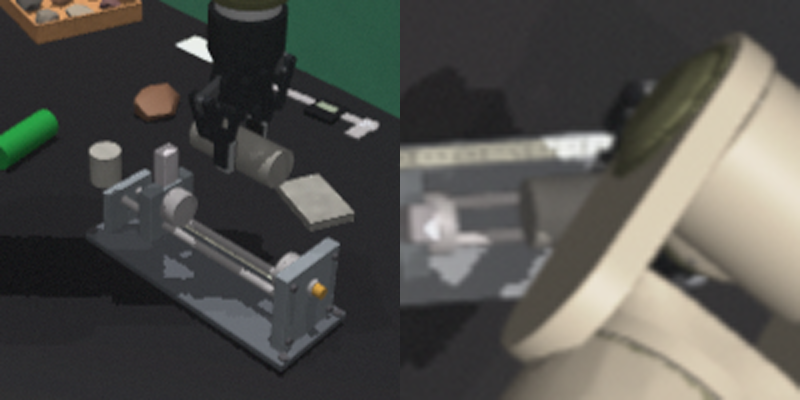

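The core hangs over the groove (left panel, about (240,150)), parallel to the rods. The measured spread along the rig is −91 to +14 mm, clear of both faces. Correcting 1.7 mm sideways and going down.

>>> servo_tool([
  [[0,-0.005,0.03,0.001],[0,0,0.06,0],[0,0,0.08,0],[0,0,0.08,0],[0,0,0.06,0],[0,0,0.03,0],[0,0,0.02,0],[0,0,0.005,0],[0,0,0,0],[0,0,0,0]],
])

```text
time_s: 9.25
eef_pos: [0.5343, -0.2756, 0.0734]
tool_rot: [[-0.085, 0.996, 0.002], [0.996, 0.085, -0.001], [-0.001, 0.001, -1.0]]
contact_force: [0.8, -0.6, -4.5]
opening: 0.0407
grasp_force: 41.4
```

```bash
python3 - <<'E'
from h import *
st=telemetry.state();print(st["eef_pos"],st["contact_force"])
s=read_camera("side")
cv2.imwrite("pics/s3.png",cv2.resize(s["image"][200:350,300:440],(560,600),interpolation=2)[:,:,::-1])
E
```

```text
[ 0.53431859 -0.2756232   0.07338317] [ 0.84701022 -0.64879211 -4.51750292]
```

View pics/s3.png

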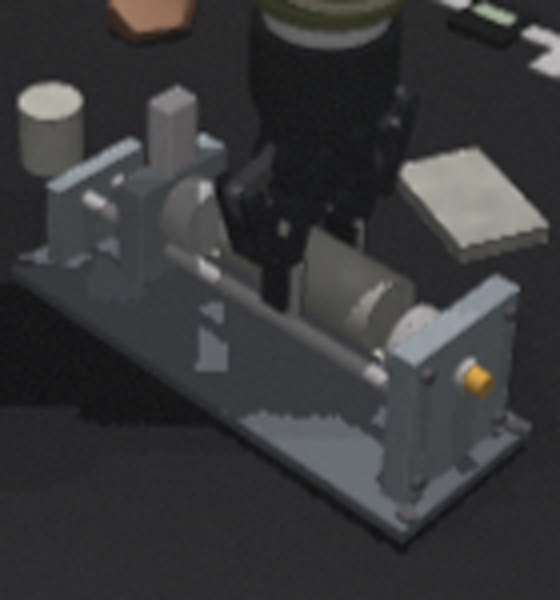

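The core hovers just above the rods (crop about (350,290)), clear of the fixed face at (415,325). Creeping down.

>>> servo_tool([
  [[0,0,0.005,0],[0,0,0.005,0],[0,0,0.005,0],[0,0,0.004,0],[0,0,0,0],[0,0,0,0]],
])

```text
time_s: 9.8
eef_pos: [0.5338, -0.2753, 0.0665]
tool_rot: [[-0.085, 0.996, -0.0], [0.996, 0.085, 0.0], [0.0, -0.0, -1.0]]
contact_force: [-0.3, -0.4, -4.4]
opening: 0.0409
grasp_force: 41.4
```

>>> servo_tool([
  [[0,0,0.004,0],[0,0,0.004,0],[0,0,0,0],[0,0,0,0]],
])

```text
time_s: 10.13
eef_pos: [0.534, -0.2754, 0.0644]
tool_rot: [[-0.085, 0.996, 0.001], [0.996, 0.085, -0.0], [-0.0, 0.001, -1.0]]
contact_force: [0.3, -0.2, -2.5]
opening: 0.0403
grasp_force: 41.7
```

>>> servo_tool([
  [[0,0,0.003,0],[0,0,0,0],[0,0,0,0],[0,0,0,0]],
])

```text
time_s: 10.47
eef_pos: [0.5341, -0.2754, 0.0643]
tool_rot: [[-0.086, 0.996, 0.001], [0.996, 0.086, -0.001], [-0.001, 0.001, -1.0]]
contact_force: [-1.6, 2.4, 5.6]
opening: 0.0409
grasp_force: 42.5
```

>>> servo_tool([
  [[0,0,0,0],[0,0,0,0],[0,0,0,0],[0,0,0,0],[0,0,0,0],[0,0,0,0],[0,0,0,0],[0,0,0,0]],
], jaw=-0.6)

```text
time_s: 11.13
eef_pos: [0.5338, -0.2753, 0.0633]
tool_rot: [[-0.085, 0.996, 0.0], [0.996, 0.085, 0.0], [0.0, 0.0, -1.0]]
contact_force: [-0.2, 0.4, 0.8]
opening: 0.0683
grasp_force: 0.0
```

>>> servo_tool([
  [[0,0,-0.01,0],[0,0,-0.02,0],[0,0,-0.04,0],[0,0,-0.08,0],[0,0,-0.1,0],[0,0,-0.1,0],[0,0,-0.06,0],[0,0,-0.03,0],[0,0,0,0],[0,0,0,0]],
])

```text
time_s: 11.97
eef_pos: [0.5336, -0.2752, 0.1949]
tool_rot: [[-0.085, 0.996, -0.0], [0.996, 0.085, 0.0], [0.0, -0.0, -1.0]]
contact_force: [-0.5, -0.0, -0.7]
opening: 0.0686
grasp_force: 0.0
```

```bash
python3 - <<'E'
from h import *
st=telemetry.state();print(st["eef_pos"],st["contact_force"])
s=read_camera("side");P=cloud(s);hsv=cv2.cvtColor(s["image"],cv2.COLOR_RGB2HSV)
X=np.array([-.0865,.9963,0]);Y=np.array([-.9963,-.0865,0]);o=np.array([.5306,-.2372,0])
r=P-o;tx=r@X;ty=r@Y;z=P[:,:,2]
m=(abs(ty)<.03)&(tx>-.085)&(tx<.0)&(z>.07)&(z<.11)
A=np.c_[tx[m],ty[m],z[m]]
for lo in np.arange(-.085,0,.017):
    q=A[(A[:,0]>=lo)&(A[:,0]<lo+.017)];i=q[:,2]>np.percentile(q[:,2],85);print(round(lo,3),len(q),"ridge",q[i].mean(0).round(4))
g=(abs(ty)<.03)&(tx>.03)&(tx<.1)&(z>.12)&(z<.17);print("grip",g.sum(),np.percentile(tx[g],[2,98]),np.percentile(ty[g],[2,98]))
cv2.imwrite("pics/s4.png",cv2.resize(s["image"][200:350,300:440],(560,600),interpolation=2)[:,:,::-1])
E
```

```text
[ 0.53361014 -0.27515714  0.19489452] [-0.45435746 -0.00151022 -0.66172032]
-0.085 139 ridge [-0.0765  0.0044  0.1006]
-0.068 136 ridge [-0.0586  0.0036  0.1006]
-0.051 134 ridge [-0.0438  0.0046  0.1004]
-0.034 129 ridge [-0.0246  0.0024  0.1005]
-0.017 123 ridge [-0.0088  0.0029  0.1003]
grip 175 [0.05596292 0.0750851 ] [-0.00950676  0.01466128]
```

View pics/s4.png

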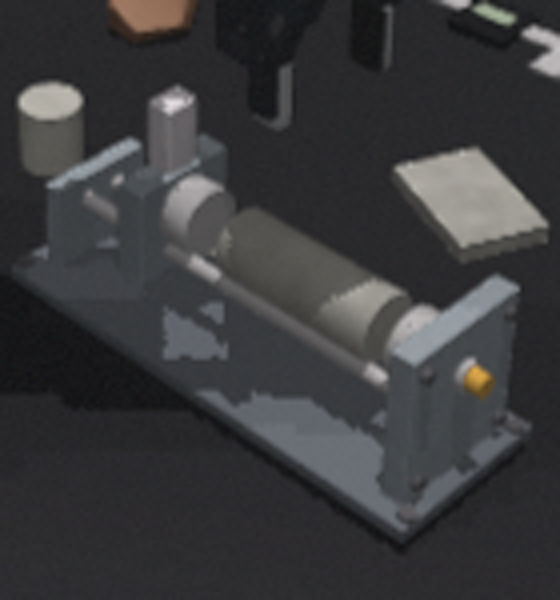

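The core rests in the groove (ridge z 0.1005 all along, straight). The slide's grip stands at crop (173,130), 56 to 75 mm along the rig. Going to take it lightly.

>>> servo_tool([
  [[0.04,0,0,0],[0.08,-0.001,0,0],[0.1,-0.001,0,0],[0.08,-0.001,0,0],[0.04,0,0,0],[0.007,0,0,0],[0,0,0,0],[0,0,0,0]],
])

```text
time_s: 12.68
eef_pos: [0.5241, -0.1724, 0.195]
tool_rot: [[-0.085, 0.996, -0.0], [0.996, 0.085, -0.0], [-0.0, -0.0, -1.0]]
contact_force: [-0.2, 0.1, 0.7]
opening: 0.0686
grasp_force: 0.0
```

>>> servo_tool([
  [[0,0,0.04,0],[0,0,0.06,0],[0,0,0.07,0],[0,0,0.05,0],[0,0,0.03,0],[0,0,0.01,0],[0,0,0,0],[0,0,0,0]],
])

```text
time_s: 13.35
eef_pos: [0.5244, -0.1723, 0.118]
tool_rot: [[-0.085, 0.996, 0.001], [0.996, 0.085, -0.001], [-0.001, 0.001, -1.0]]
contact_force: [-0.3, -0.3, -0.0]
opening: 0.068
grasp_force: 0.0
```

>>> servo_tool([
  [[0,0,0,0],[0,0,0,0],[0,0,0,0],[0,0,0,0],[0,0,0,0],[0,0,0,0],[0,0,0,0],[0,0,0,0],[0,0,0,0],[0,0,0,0]],
], jaw=1, newtons=30)

```text
time_s: 14.18
eef_pos: [0.5251, -0.1717, 0.118]
tool_rot: [[-0.086, 0.996, 0.003], [0.996, 0.086, -0.001], [-0.001, 0.003, -1.0]]
contact_force: [6.2, 1.0, 0.8]
opening: 0.0235
grasp_force: 36.0
```

>>> servo_tool([
  [[0,0.003,0,0],[-0.006,0,0,0],[-0.008,0,0,0],[-0.008,0,0,0],[-0.008,0,0,0],[-0.008,0,0,0],[-0.008,0,0,0],[-0.006,0,0,0],[-0.004,0,0,0],[0,0,0,0]],
])

```text
time_s: 15.02
eef_pos: [0.5266, -0.1884, 0.118]
tool_rot: [[-0.085, 0.996, 0.001], [0.996, 0.085, -0.0], [-0.0, 0.001, -1.0]]
contact_force: [-0.6, 0.6, 4.8]
opening: 0.0237
grasp_force: 36.6
```

>>> servo_tool([
  [[-0.004,0,0,0],[-0.004,0,0,0],[-0.004,0,0,0],[-0.004,0,0,0],[-0.004,0,0,0],[-0.004,0,0,0],[-0.004,0,0,0],[-0.004,0,0,0],[0,0,0,0]],
])

```text
time_s: 15.77
eef_pos: [0.5274, -0.1974, 0.118]
tool_rot: [[-0.086, 0.996, 0.0], [0.996, 0.086, 0.001], [0.001, 0.0, -1.0]]
contact_force: [-0.2, 3.7, 5.8]
opening: 0.0236
grasp_force: 36.8
```

>>> servo_tool([
  [[-0.003,0,0,0],[-0.003,0,0,0],[-0.003,0,0,0],[-0.003,0,0,0],[-0.003,0,0,0],[0,0,0,0]],
])

```text
time_s: 16.27
eef_pos: [0.5277, -0.2018, 0.118]
tool_rot: [[-0.086, 0.996, 0.0], [0.996, 0.086, 0.001], [0.001, 0.0, -1.0]]
contact_force: [-0.1, 4.4, 5.8]
opening: 0.0234
grasp_force: 36.8
```

>>> servo_tool([
  [[-0.003,0,0,0],[-0.003,0,0,0],[0,0,0,0],[0,0,0,0]],
])

```text
time_s: 16.6
eef_pos: [0.5279, -0.2036, 0.118]
tool_rot: [[-0.086, 0.996, 0.0], [0.996, 0.086, 0.001], [0.001, 0.0, -1.0]]
contact_force: [-1.0, 4.3, 6.3]
opening: 0.0234
grasp_force: 36.8
```

>>> servo_tool([
  [[-0.003,0,0,0],[-0.003,0,0,0],[0,0,0,0],[0,0,0,0]],
])

```text
time_s: 16.93
eef_pos: [0.528, -0.2054, 0.118]
tool_rot: [[-0.086, 0.996, 0.0], [0.996, 0.086, 0.001], [0.001, 0.0, -1.0]]
contact_force: [-0.1, 4.9, 6.5]
opening: 0.0234
grasp_force: 36.8
```

>>> servo_tool([
  [[-0.003,0,0,0],[0,0,0,0],[0,0,0,0]],
])

```text
time_s: 17.18
eef_pos: [0.5281, -0.2063, 0.118]
tool_rot: [[-0.086, 0.996, 0.0], [0.996, 0.086, 0.001], [0.001, 0.0, -1.0]]
contact_force: [-0.6, 3.7, 6.6]
opening: 0.0232
grasp_force: 36.8
```

>>> servo_tool([
  [[-0.003,0,0,0],[0,0,0,0],[0,0,0,0]],
])

```text
time_s: 17.43
eef_pos: [0.5282, -0.2072, 0.118]
tool_rot: [[-0.086, 0.996, 0.0], [0.996, 0.086, 0.001], [0.001, 0.0, -1.0]]
contact_force: [-0.1, 3.9, 6.3]
opening: 0.0236
grasp_force: 36.8
```

>>> servo_tool([
  [[-0.003,0,0,0],[0,0,0,0],[0,0,0,0]],
])

```text
time_s: 17.68
eef_pos: [0.5283, -0.2079, 0.118]
tool_rot: [[-0.086, 0.996, 0.0], [0.996, 0.086, 0.001], [0.001, 0.0, -1.0]]
contact_force: [0.3, 5.7, 7.3]
opening: 0.0236
grasp_force: 36.8
```

```bash
python3 - <<'E'
from h import *
s=read_camera("side");P=cloud(s)
X=np.array([-.0865,.9963,0]);Y=np.array([-.9963,-.0865,0]);o=np.array([.5306,-.2372,0])
r=P-o;tx=r@X;ty=r@Y;z=P[:,:,2]
m=(abs(ty)<.03)&(tx>-.13)&(tx<.05)&(z>.066)&(z<.104)
h,e=np.histogram(tx[m],np.arange(-.13,.05,.004));print([(round(a,3),int(b)) for a,b in zip(e,h)])
cv2.imwrite("pics/s5.png",cv2.resize(s["image"][200:350,300:440],(560,600),interpolation=2)[:,:,::-1])
E
```

```text
[(np.float64(-0.13), 0), (np.float64(-0.126), 0), (np.float64(-0.122), 0), (np.float64(-0.118), 11), (np.float64(-0.114), 18), (np.float64(-0.11), 31), (np.float64(-0.106), 38), (np.float64(-0.102), 36), (np.float64(-0.098), 37), (np.float64(-0.094), 35), (np.float64(-0.09), 36), (np.float64(-0.086), 31), (np.float64(-0.082), 33), (np.float64(-0.078), 32), (np.float64(-0.074), 34), (np.float64(-0.07), 33), (np.float64(-0.066), 35), (np.float64(-0.062), 33), (np.float64(-0.058), 31), (np.float64(-0.054), 32), (np.float64(-0.05), 34), (np.float64(-0.046), 32), (np.float64(-0.042), 34), (np.float64(-0.038), 35), (np.float64(-0.034), 25), (np.float64(-0.03), 34), (np.float64(-0.026), 31), (np.float64(-0.022), 31), (np.float64(-0.018), 27), (np.float64(-0.014), 35), (np.float64(-0.01), 28), (np.float64(-0.006), 29), (np.float64(-0.002), 32), (np.float64(0.002), 31), (np.float64(0.006), 26), (np.float64(0.01), 30), (np.float64(0.014), 30), (np.float64(0.018), 104), (np.float64(0.022), 17), (np.float64(0.026), 2), (np.float64(0.03), 4), (np.float64(0.034), 1), (np.float64(0.038), 2), (np.float64(0.042), 0)]
```

View pics/s5.png

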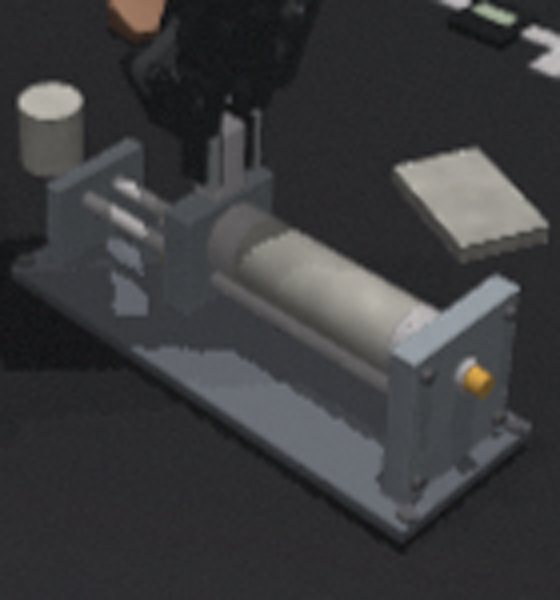

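The slide face sits on the core's near end (crop about (245,240)) and the far end is at the fixed face (415,325). There is no visible gap, so I'm pushing on in small steps until the force rises.

>>> servo_tool([
  [[-0.002,0,0,0],[0,0,0,0],[0,0,0,0]],
])

```text
time_s: 17.98
eef_pos: [0.5282, -0.2079, 0.118]
tool_rot: [[-0.086, 0.996, -0.0], [0.996, 0.086, 0.002], [0.002, 0.0, -1.0]]
contact_force: [-0.4, 9.4, 6.3]
opening: 0.0236
grasp_force: 37.0
```

>>> servo_tool([
  [[-0.002,0,0,0],[0,0,0,0],[0,0,0,0]],
])

```text
time_s: 18.23
eef_pos: [0.5282, -0.2079, 0.118]
tool_rot: [[-0.086, 0.996, -0.0], [0.996, 0.086, 0.003], [0.003, -0.0, -1.0]]
contact_force: [-1.8, 11.9, 8.4]
opening: 0.0234
grasp_force: 37.1
```

Motion has stopped with the force at 12 N, so the core is nipped. Letting go and rising.

>>> servo_tool([
  [[0.002,0,0,0],[0,0,0,0],[0,0,0,0],[0,0,0,0],[0,0,0,0],[0,0,0,0],[0,0,0,0],[0,0,0,0]],
], jaw=-0.6)

```text
time_s: 18.9
eef_pos: [0.5281, -0.2093, 0.1173]
tool_rot: [[-0.085, 0.996, -0.0], [0.996, 0.085, 0.0], [0.0, -0.0, -1.0]]
contact_force: [-0.9, -0.8, -0.5]
opening: 0.0686
grasp_force: 0.0
```

>>> servo_tool([
  [[0,0,-0.02,0],[0,0,-0.05,0],[0,0,-0.1,0],[0,0,-0.12,0],[0,0,-0.12,0],[0,0,-0.06,0],[0,0,-0.03,0],[0,0,0,0],[0,0,0,0],[0,0,0,0]],
])

```text
time_s: 19.73
eef_pos: [0.5277, -0.209, 0.2655]
tool_rot: [[-0.085, 0.996, -0.003], [0.996, 0.085, 0.002], [0.002, -0.002, -1.0]]
contact_force: [0.6, 0.0, -0.5]
opening: 0.0682
grasp_force: 0.0
```

```bash
python3 - <<'E'
from h import *
s=read_camera("side");P=cloud(s)
X=np.array([-.0865,.9963,0]);Y=np.array([-.9963,-.0865,0]);o=np.array([.5306,-.2372,0])
r=P-o;tx=r@X;ty=r@Y;z=P[:,:,2]
g=(abs(ty)<.03)&(tx>.0)&(tx<.1)&(z>.12)&(z<.16);print("grip",g.sum(),np.percentile(tx[g],[2,98]))
m=(abs(ty)<.03)&(tx>-.09)&(tx<0)&(z>.07)&(z<.11);print("ridge z",np.percentile(z[m],95))
print(telemetry.state()["contact_force"],telemetry.state()["eef_pos"])
cv2.imwrite("pics/s6.png",cv2.resize(s["image"][200:350,300:440],(560,600),interpolation=2)[:,:,::-1])
E
```

```text
grip 178 [0.02006525 0.03816426]
ridge z 0.10048311458538232
[ 0.42025395 -0.50504672  0.61506469] [ 0.52773038 -0.20897474  0.26552292]
```

View pics/s6.png

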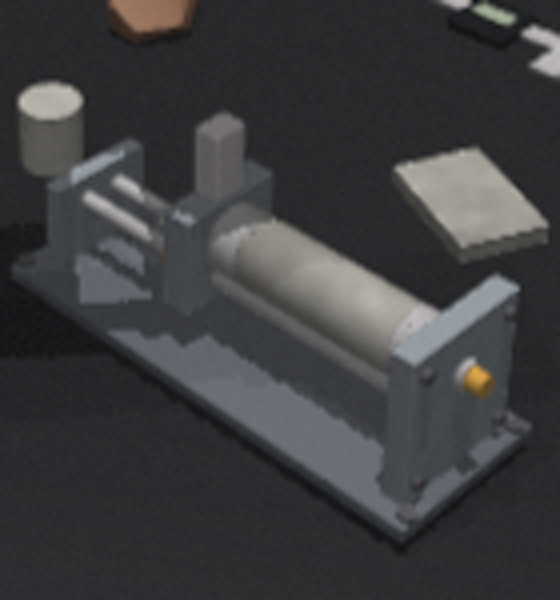

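The core is nipped between both faces, with the fixed face at (415,325) and the sliding face at (235,245). The gripper is clear and the bystanders are in place.

```bash
python3 -c "
from workcell import job;print(job.hand_in())"
```

```text
the job is handed in; nothing more can be done
None
```

The grey core is on the rods, nipped end to end between the two transducers. The gripper is clear, the other stones look undisturbed, and I handed the job in just under 20 s into the 48 s limit (no verdict was shown).

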